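# Shut the airtight label tub

## Robot

A 7-joint arm with a two-finger parallel gripper is mounted at the origin on the work surface; the furniture and walls round the work are solid. World frame = base frame: x ahead of the robot, y to its left, z up, the work surface at z = 0. Lengths are in m, angles in rad, forces in N, time in s.
With the tool pointing down it reaches from about 0.35 to 0.9 m from the base axis. Payload 8.1 kg.
Tool frame: the origin (TCP) lies between the finger pads; the fingertips stand 11 mm ahead of it and the grasp point (between the pads) lies 8 mm behind it; z points along the fingers, y is the line along which they close (so a half turn about z gives the same grasp; the last joint's range is limited). The gripper opens to 92 mm and grips with 3 to 60 N. Pads are 19 mm wide; open, the fingers measure 130 mm over their backs; the gripper's body (75 mm by 190 mm) begins 47 mm behind the grasp point.
Start: joints at [-1.386, 0.434, 0.025, 1.573, -0.012, 1.134, -0.075], TCP at [0.177, 0.599, 0.238] pointing down, gripper open.
Joint ranges: [-2.62, 2.62], [-0.44, 2.09], [-1.27, 1.32], [0.08, 2.57], [-1.32, 4.46], [0.12, 2], [-2.74, 2.74]. Speed limits (rad/s): [2.22, 2.22, 3.01, 3.01, 3.14, 3.14, 3.14].

## Interface

Orientations are given as a rotation vector (axis times angle).
In Python, from cell import observe, get_image, camera_params, sign_off gives the robot as it stands.
- The arm moves only by the shell command python3 -m pendant 'ROWS' [FORCE]. ROWS is JSON, one flat list of numbers, 7 for each row, row after row: the shift along the tool's x, y, z in m, then the turn, a rotation vector about the tool's x, y, z in rad, then the finger opening in m, from 0 to 0.0918. In form: [dx, dy, dz, rx, ry, rz, jaw, dx, dy, dz, rx, ry, rz, jaw, ...]. A call has 1 to 10 rows; each row shifts and turns the commanded pose from where the row before left it, along the tool's axes as they then stand; what a row does not reach is not made up. A row lasts 1/8 s, in which the tool goes at most 62.5 mm and 10.7 degrees, less where a joint would pass 70% of its speed; a pose out of reach is approached as far as the arm can. A call is refused whole if a number of a shift passes 0.0625 or a number of a turn 0.188, either way. A call with a gripper value outside its range is refused whole. The fingers move at their own pace and stop on an object; FORCE is the grip in N (left out, the last holds). Time passes only in rows, so rows that do not move let the fingers close. It gives the time, the measured TCP pose, the force, the opening and the grip force at its end, in the units of the state.
- observe(): the state, without advancing time (a new reading comes with each control period).
- get_image(name): name is "scene" or "top" or "wrist"; returns the picture (420x560x3 uint8, red, green, blue); there is no depth.
- camera_params(name): a dict with "intrinsics" (3x3 intrinsics, pixels), "eye" and "rotation" of the camera in the world; the wrist camera has in their place "T_tool_cam" (4x4, takes a point from camera to tool coordinates, whose origin is the TCP and whose axes are the flange's). Camera axes: x right, y down, z forward; pixel columns grow to the right and rows downward; lengths in m; the calibration is good to about 2 mm. A picture is of the moment at which its call begins: read the wrist's pose just before it. camera_params takes no time and is no camera call.
- sign_off(): hands the job in; it is judged then, once.
The state is a dict: "clock": time; "joints": joint angles; "dq": joint speeds; "joint_efforts": joint torques, N m; "position": TCP position; "ee_rot": TCP orientation; "force": force on the tool from outside, world axes, zero at the start; "ft_torque": the same for the moment, N m; "width": opening from 0.0 (shut) to 1.0 (fully open); "gripper_force": force on a finger pad.
Only numpy, scipy, OpenCV 4.12 (cv2) and the standard library are available. Lean on these libraries where they do the work, as an engineer would, in place of code of your own. Each camera call takes 0.05 s, during which the arm holds its last target. There are 200 camera calls.

## Task

The blue tub keeps spare label rolls dry and must be shut airtight. Pick up the blue lid, set it on the mouth of the tub without dropping it, and press it down until it is fully home and level on the rim; then let go. Leave the smaller orange lid where it lies: it belongs to another tub.

Things in the scene. Friction and masses are not known exactly. Their poses are not given: they have to be found in the camera images.
- tub_mouth (a point): Centre of the mouth of the blue round open tub, at the height of its hard rim, 85 mm over the bench; z up. Outside 112 mm across, mouth 92 mm; it stands fast on the bench. A black rubber seal ring (96 to 108 mm across) stands 14 mm proud of the rim. Two white label rolls lie inside, too low to touch the lid.
- seal (a joint): How far the tub's black seal ring has been pushed down, m: 0 standing 14 mm proud of the rim (its top 99 mm over the bench), 0.0135 fully down. It bears the lid's weight, sinks into the rim under a push of about 8 N, and stays down.
- blue_lid_mid (a point): Middle of the loose blue lid for the tub: 57 mm high, 60 g, standing upright on its tapered plug (22 mm high, 60 mm across at the foot, 76 at the top), which goes into the mouth with play. Above: flange 116 mm across, 5 thick; round black knob 32 mm across, 30 high, flat top. z: its axis, up. The point is 28.5 mm above the foot, 28.5 below the knob's top, 6.5 above the flange's underside.
- orange_lid_mid (a point): Centre, half-way up, of the loose orange lid, which is too small for this tub (flange 82 mm across; otherwise the same form, height and black knob). To be left alone.

How it is judged:
At the end, for the whole second after the job is handed in: The blue lid lies at rest on the tub, upright within 10 degrees, its axis within 12 mm of the mouth's centre, its flange less than 5 mm above the hard rim, with the seal pushed down by more than 8 mm (horizontal distance between blue_lid_mid and tub_mouth below 0.012 m and z of blue_lid_mid in the frame of tub_mouth between 0 and 0.0115 m and angle between blue_lid_mid's own z axis and vertical below 0.175 rad and value of joint seal above 0.008 m and linear speed of blue_lid below 0.03 m/s); the robot touches nothing.
It fails at once if the orange lid is moved by more than 40 mm (distance of orange_lid_mid from where it was at the start of the episode above 0.04 m).
It fails at once if the blue lid is dropped (moves faster than 0.8 m/s with no finger on it) (linear speed of blue_lid above 0.8 m/s and contact force between blue_lid and the fingers below 0.05 N).
It also fails if it takes over 50 s, if anything falls off the work surface, if the arm or the gripper's body presses on something with over 40 N, if the wrist force passes 120 N, or if a joint passes its speed limit or range.

## Working session

There is one attempt and no reset: what is moved stays moved. The work goes in short steps, Python scripts to look and compute and a shell command to move; the robot and the scene stay as the last step left them, time stands still between calls to the robot, and variables do not carry over. Pictures are saved under pics/ and viewed, at most 10 in all, crops included, and the job is handed in when it is done.

```bash
mkdir -p pics
python3 - <<'E'
from cell import *
import cv2,numpy as np
np.set_printoptions(precision=4,suppress=True)
s=observe();print(s)
a=[cv2.cvtColor(get_image(n),cv2.COLOR_RGB2BGR) for n in("top","scene","wrist")]
for n,i in zip(("top","scene","wrist"),a): cv2.imwrite(f"pics/raw_{n}.png",i);print(n,camera_params(n))
cv2.imwrite("pics/a.png",cv2.resize(np.hstack(a[:2]),(800,300)))
cv2.imwrite("pics/top1.png",a[0])
E
```

```text
{'clock': 0.0, 'joints': array([-1.3856,  0.4352,  0.025 ,  1.5741, -0.0116,  1.134 , -0.0751]), 'dq': array([ 0.0001,  0.0009, -0.0006,  0.002 ,  0.0005,  0.0005, -0.0007]), 'joint_efforts': array([ -0.0007, -66.7871,   0.9849, -31.4441,  -0.0603,   0.0436,
         0.0002]), 'position': array([0.1773, 0.5988, 0.2369]), 'ee_rot': array([-0.4506, -3.109 ,  0.0025]), 'force': array([-0.4652, -0.1998,  0.0773]), 'ft_torque': array([0.0415, 0.0105, 0.0016]), 'gripper_force': 0.0, 'width': 0.9930954842160928}
top {'intrinsics': array([[409.5988,   0.    , 278.5332],
       [  0.    , 409.5988, 204.9342],
       [  0.    ,   0.    ,   1.    ]]), 'eye': array([0.3701, 0.0019, 1.1498]), 'rotation': array([-2.1629,  2.1492, -0.1133])}
scene {'intrinsics': array([[406.8837,   0.    , 277.8318],
       [  0.    , 406.8837, 207.2213],
       [  0.    ,   0.    ,   1.    ]]), 'eye': array([-0.0454, -0.6338,  0.5845]), 'rotation': array([-2.0219,  0.7221, -0.3912])}
wrist {'intrinsics': array([[341.9974,   0.    , 282.3963],
       [  0.    , 341.9974, 209.2165],
       [  0.    ,   0.    ,   1.    ]]), 'T_tool_cam': array([[ 0.0013, -0.9637, -0.267 ,  0.0729],
       [ 1.    ,  0.0013,  0.0003, -0.0004],
       [ 0.    , -0.267 ,  0.9637, -0.1467],
       [ 0.    ,  0.    ,  0.    ,  1.    ]])}
```

View pics/top1.png

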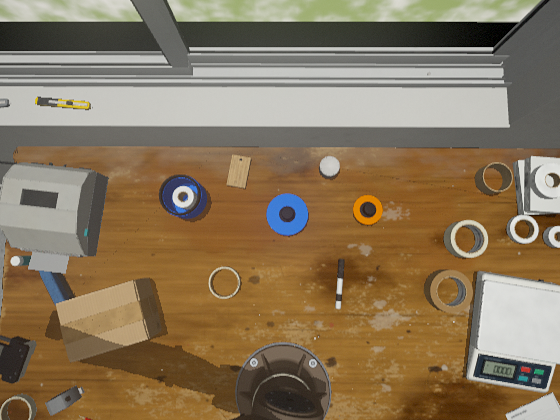

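View pics/raw_scene.png

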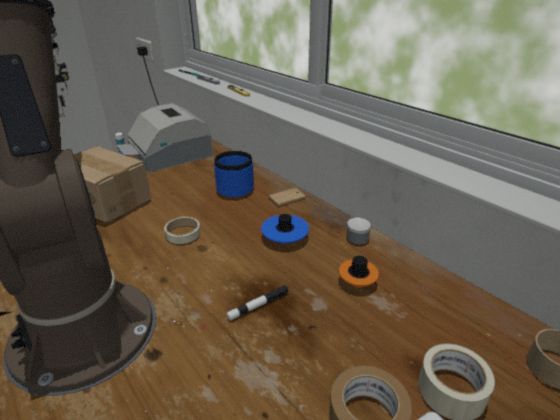

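The top view shows the tub at about (184,197), the blue lid at (287,214) with its knob at (288,213), and the orange lid at (368,210). The scene view shows the tub at (234,160), the blue lid at (285,230) and the sill behind them.

```bash
cat > h.py <<'E'
from cell import *
import cv2,numpy as np
from scipy.spatial.transform import Rotation as R
np.set_printoptions(precision=4,suppress=True)
def cam(n,s=None):
    p=camera_params(n)
    if n!="wrist": return p["intrinsics"],np.array(p["eye"]),R.from_rotvec(p["rotation"]).as_matrix()
    T=p["T_tool_cam"];Rt=R.from_rotvec(s["ee_rot"]).as_matrix()
    return p["intrinsics"],s["position"]+Rt@T[:3,3],Rt@T[:3,:3]
def ray(c,uv,z):
    K,e,r=c; d=r@np.linalg.inv(K)@[uv[0],uv[1],1]; return e+d*(z-e[2])/d[2]
def proj(c,P):
    K,e,r=c; q=K@r.T@(np.array(P)-e); return q[:2]/q[2]
def blobs(img,lo,hi,amin=60):
    h=cv2.cvtColor(img,cv2.COLOR_BGR2HSV); m=cv2.inRange(h,lo,hi)
    cs,_=cv2.findContours(m,cv2.RETR_EXTERNAL,cv2.CHAIN_APPROX_NONE)
    return [c for c in cs if cv2.contourArea(c)>amin]
def on_plane(c,cnt,z): # circle fitted to contour cast on plane z
    P=np.array([ray(c,p[0],z)[:2] for p in cnt]); return cv2.minEnclosingCircle((P*1000).astype(np.float32))
E
python3 - <<'E'
from h import *
for n in("top","scene"):
    im=cv2.imread(f"pics/raw_{n}.png");c=cam(n)
    for col,lo,hi in(("blue",(100,120,40),(130,255,255)),("orange",(8,200,150),(18,255,255)),):
        for b in blobs(im,lo,hi):
            print(n,col,cv2.boundingRect(b),"@27",on_plane(c,b,.027),"@85",on_plane(c,b,.085),"@99",on_plane(c,b,.099))
    k=[b for b in blobs(im,(0,0,0),(180,255,60),40) if cv2.contourArea(b)<4000]
    for b in k: print(n,"dark",cv2.boundingRect(b),"@57",on_plane(c,b,.057),"@99",on_plane(c,b,.099))
t=cam("top");print("sill edge",ray(t,(280,127),.15),ray(t,(280,147),0.0))
for b in [cv2.imread("pics/raw_wrist.png")]: cv2.imwrite("pics/w0.png",b)
E
```

```text
top blue (266, 194, 42, 42) @27 ((476.14459228515625, -7.909862041473389), 57.59941482543945) @85 ((470.66510009765625, -7.4049906730651855), 54.624080657958984) @99 ((469.3424987792969, -7.283196926116943), 53.9058723449707)
top orange (353, 195, 30, 30) @27 ((490.8134765625, -229.36671447753906), 41.610599517822266) @85 ((484.576171875, -217.42236328125), 39.461181640625) @99 ((483.0706787109375, -214.539306640625), 38.94236373901367)
top dark (233, 370, 93, 50) @57 ((-16.38272476196289, 9.725521087646484), 121.14862823486328) @99 ((-1.5304737091064453, 9.42333984375), 116.49258422851562)
top dark (523, 364, 28, 24) @57 ((64.63249969482422, -644.8134765625), 41.30281066894531) @99 ((76.37112426757812, -619.9600219726562), 39.715431213378906)
top dark (241, 361, 46, 44) @57 ((41.61659622192383, 49.927982330322266), 62.5631103515625) @99 ((54.239784240722656, 48.08072280883789), 60.158653259277344)
top dark (476, 357, 48, 27) @57 ((77.1327133178711, -551.9305419921875), 62.33282470703125) @99 ((88.39092254638672, -530.6468505859375), 59.93720245361328)
top dark (0, 336, 30, 47) @57 (
[... 3461 characters left out ...]
1657714844), 63.846961975097656)
scene dark (0, 145, 10, 38) @57 ((12.335481643676758, 783.865966796875), 160.34519958496094) @99 ((7.742216110229492, 670.985107421875), 147.57763671875)
scene dark (163, 109, 17, 8) @57 ((617.4552001953125, 883.5040283203125), 47.99654006958008) @99 ((564.6786499023438, 762.6895751953125), 44.17490768432617)
scene dark (137, 47, 11, 19) @57 ((993.552734375, 2046.45947265625), 303.8232727050781) @99 ((910.8292236328125, 1833.04345703125), 279.6310729980469)
scene dark (325, 0, 6, 84) @57 ((3005.83056640625, 2373.812744140625), 2253.566162109375) @99 ((2762.8779296875, 2134.3310546875), 2074.124267578125)
sill edge [0.6842 0.0114 0.15  ] [0.6721 0.0124 0.    ]
```

View pics/raw_wrist.png

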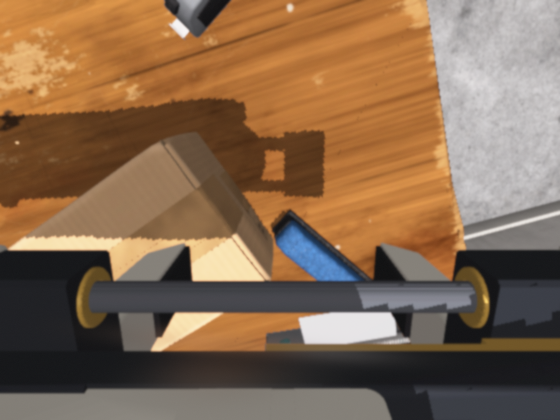

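```bash
python3 -m pendant '[0,0,-0.03,0,0,-0.144,0.09, 0,0,-0.02,0,0,-0.144,0.09, -0.021,-0.043,0,0,0,0,0.09, -0.021,-0.043,0,0,0,0,0.09, -0.021,-0.043,0,0,0,0,0.09, -0.021,-0.043,0,0,0,0,0.09, -0.021,-0.043,0,0,0,0,0.09, -0.021,-0.043,0,0,0,0,0.09, -0.021,-0.043,0,0,0,0,0.09, -0.021,-0.043,0,0,0,0,0.09]' 20
python3 -c "
from h import *
s=observe();print(s['position'],R.from_rotvec(s['ee_rot']).as_matrix())"
```

```text
clock: 1.4
position: [0.3459, 0.2537, 0.2877]
ee_rot: [-0.0, 3.142, 0.0]
force: [1.1, 1.3, -0.4]
width: 0.982
gripper_force: 0.0
[0.3459 0.2537 0.2877] [[-1.     -0.0001  0.    ]
 [-0.0001  1.      0.0002]
 [-0.      0.0002 -1.    ]]
```

```bash
python3 -m pendant '[-0.055,0,0,0,0,0,0.09, -0.055,0,0,0,0,0,0.09, -0.055,0,0,0,0,0,0.09, 0,0,0,0,0,0,0.09, 0,0,0,0,0,0,0.09]'
python3 - <<'E'
from h import *
s=observe();im=cv2.cvtColor(get_image("wrist"),cv2.COLOR_RGB2BGR);c=cam("wrist",s)
print(s["position"]);cv2.imwrite("pics/w1.png",im)
for b in blobs(im,(100,120,25),(130,255,255),300): print(cv2.boundingRect(b),on_plane(c,b,.099),on_plane(c,b,.085))
for P in [(.513,.263,.099),(.513,.255,.099)]: print(proj(c,P))
E
```

```text
clock: 2.02
position: [0.5099, 0.2553, 0.2872]
ee_rot: [0.0, -3.14, 0.001]
force: [-0.9, 0.1, -0.4]
width: 0.98
gripper_force: 0.0
[0.5099 0.2553 0.2872]
(253, 150, 95, 91) ((515.470703125, 272.83538818359375), 47.50273513793945) ((518.7462158203125, 273.57073974609375), 49.488067626953125)
(249, 138, 99, 49) ((497.86529541015625, 270.3692932128906), 49.06968688964844) ((500.4050598144531, 271.00152587890625), 51.12055587768555)
(10, 98, 100, 99) ((468.5584716796875, 39.6527099609375), 47.91029739379883) ((469.8733825683594, 30.642108917236328), 49.91270446777344)
[290.1622 193.4378]
[282.1877 193.4264]
```

View pics/w1.png

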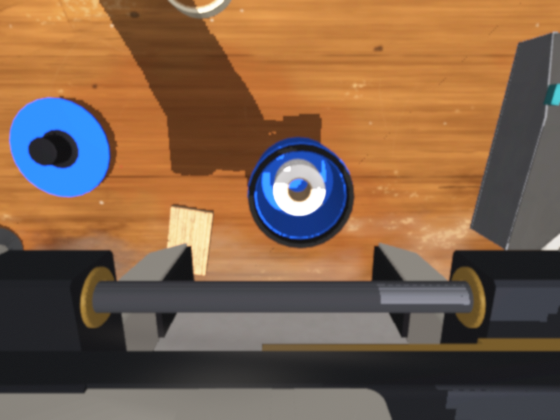

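The wrist view shows the tub seal ring centred near pixel (300,195), and the blue lid at (60,147). The way between them is clear.

```bash
python3 - <<'E'
from h import *
s=observe();c=cam("wrist",s);im=cv2.imread("pics/w1.png")
print("ring",ray(c,(300.5,195),.099))
b=[b for b in blobs(im,(100,120,60),(130,255,255),300) if b[:,0,0].max()<150][0]
print("lid",on_plane(c,b,.027))
# black ring on wrist and top
m=cv2.inRange(im,(0,0,0),(45,45,45));m[250:]=0;m[:135]=0;m[:,:235]=0;m[:,365:]=0
cs,_=cv2.findContours(m,cv2.RETR_EXTERNAL,cv2.CHAIN_APPROX_NONE);k=max(cs,key=cv2.contourArea);print(cv2.boundingRect(k),on_plane(c,k,.099))
t=cam("top");print("tubtop",proj(t,(.5155,.2728,.099)),"lid from w",proj(t,(.476,-.008,.027)))
E
python3 -m pendant '[0.013,-0.053,0.01,0,0,0,0.09, 0.006,-0.053,0.01,0,0,0,0.09, 0.006,-0.053,0.015,0,0,0,0.09, 0.006,-0.053,0.015,0,0,0,0.09, 0.003,-0.051,0.015,0,0,0,0.09,0,0,0.015,0,0,0,0.09,0,0,0,0,0,0,0.09,0,0,0,0,0,0,0.09]'
python3 - <<'E'
from h import *
s=observe();im=cv2.cvtColor(get_image("wrist"),cv2.COLOR_RGB2BGR);c=cam("wrist",s)
print(s["position"]);cv2.imwrite("pics/w2.png",im)
for b in blobs(im,(100,120,60),(130,255,255),300): print(cv2.boundingRect(b),on_plane(c,b,.027))
for b in blobs(im[:245],(0,0,0),(180,255,50),200): print("dark",cv2.boundingRect(b),on_plane(c,b,.057))
E
```

```text
ring [0.5142 0.2737 0.099 ]
lid ((475.1314392089844, -6.480110168457031), 58.22132873535156)
(250, 145, 101, 100) ((515.9779052734375, 273.5179138183594), 51.50661087036133)
tubtop [179.0628 195.7236] lid from w [286.8791 214.1177]
clock: 3.08
position: [0.4766, -0.0059, 0.2082]
ee_rot: [-0.004, 3.141, 0.001]
force: [0.7, -0.6, -0.7]
width: 0.982
gripper_force: 0.0
[ 0.4766 -0.0059  0.2082]
(491, 176, 69, 75) ((500.7410888671875, 241.13449096679688), 45.81465530395508)
(222, 130, 116, 115) ((474.8562927246094, -8.297679901123047), 57.642086029052734)
dark (20, 184, 57, 42) ((485.30780029296875, -217.90536499023438), 26.148889541625977)
dark (258, 170, 44, 39) ((469.11578369140625, -8.318389892578125), 19.42736053466797)
dark (120, 0, 9, 59) ((339.72589111328125, -131.366943359375), 21.286678314208984)
```

View pics/w2.png

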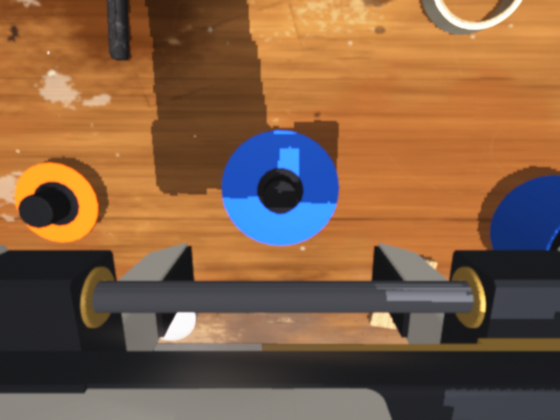

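The lid is centred at pixel (280,188), which puts it at (0.475, -0.008). The orange lid is well clear at (57,203).

```bash
python3 -m pendant '[0.0015,-0.0024,0.04,0,0,0,0.09, 0,0,0.04,0,0,0,0.09, 0,0,0.04,0,0,0,0.09, 0,0,0.025,0,0,0,0.09, 0,0,0.015,0,0,0,0.09, 0,0,0.005,0,0,0,0.09, 0,0,0,0,0,0,0.09, 0,0,0,0,0,0,0.09]'
```

```text
clock: 4.12
position: [0.4757, -0.01, 0.0435]
ee_rot: [-0.0, 3.14, 0.0]
force: [-0.3, 0.1, 0.5]
width: 0.983
gripper_force: 0.0
```

```bash
python3 -m pendant '[0,0.0015,0,0,0,0,0.06, 0,0,0,0,0,0,0.045, 0,0,0,0,0,0,0.02, 0,0,0,0,0,0,0.0, 0,0,0,0,0,0,0, 0,0,0,0,0,0,0, 0,0,0,0,0,0,0, 0,0,0,0,0,0,0]' 35
```

```text
clock: 5.12
position: [0.475, -0.0086, 0.0427]
ee_rot: [0.0, -3.142, -0.0]
force: [-0.1, 0.5, -0.9]
width: 0.338
gripper_force: 35.0
```

```bash
python3 -m pendant '[0,0,-0.01,0,0,0,0, 0,0,-0.03,0,0,0,0, 0,0,-0.04,0,0,0,0, 0,0,-0.04,0,0,0,0, 0,0,-0.03,0,0,0,0, -0.003,0.02,0,0,0,0,0, -0.005,0.03,0,0,0,0,0, -0.006,0.04,0,0,0,0,0, -0.006,0.04,0,0,0,0,0, -0.006,0.04,0,0,0,0,0]'
python3 -m pendant '[-0.006,0.04,0,0,0,0,0, -0.005,0.04,0,0,0,0,0, -0.003,0.02,0,0,0,0,0, -0.001,0.01,0,0,0,0,0, 0,0,0,0,0,0,0, 0,0,0,0,0,0,0, 0,0,0,0,0,0,0]'
python3 - <<'E'
from h import *
s=observe();im=cv2.cvtColor(get_image("wrist"),cv2.COLOR_RGB2BGR);c=cam("wrist",s)
print(s["position"],s["gripper_force"]);cv2.imwrite("pics/w3.png",im)
sc=cv2.cvtColor(get_image("scene"),cv2.COLOR_RGB2BGR);sc=cv2.resize(sc[60:260,120:390],None,fx=2.0,fy=2.0)
cv2.imwrite("pics/w3b.png",np.hstack([im[:300],cv2.resize(sc,(405,300))])[:,100:900])
for b in blobs(im,(100,120,40),(130,255,255),300): print(cv2.boundingRect(b),on_plane(c,b,s["position"][2]-.016))
E
```

```text
clock: 6.38
position: [0.5009, 0.1625, 0.1934]
ee_rot: [0.0, 3.141, 0.0]
force: [1.1, 0.5, -0.1]
width: 0.338
gripper_force: 35.0
clock: 7.25
position: [0.5161, 0.2702, 0.1929]
ee_rot: [0.002, 3.142, -0.0]
force: [0.7, 0.1, -0.4]
width: 0.339
gripper_force: 35.0
[0.5161 0.2702 0.1929] 34.99985144706443
(238, 351, 103, 19) ((571.9169921875, 273.845947265625), 28.514450073242188)
(235, 312, 96, 33) ((563.0339965820312, 270.1998596191406), 26.314851760864258)
(173, 137, 220, 115) ((508.87646484375, 270.2018737792969), 55.91437911987305)
```

View pics/w3b.png

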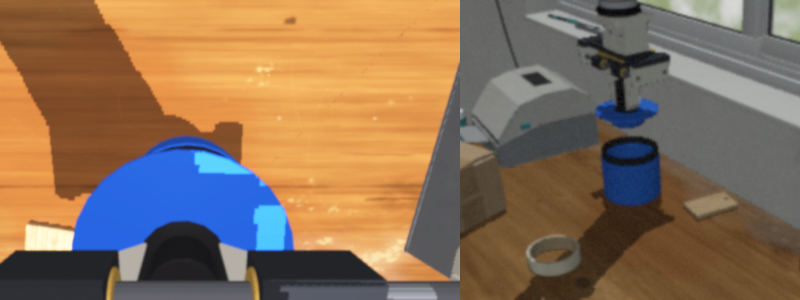

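The lid hangs level in the grip, above the tub and almost concentric with it; the tub's rear wall just shows at (290,145) in the wrist view. I'll shift 3 mm in y and lower.

```bash
python3 -m pendant '[0,0.003,0.02,0,0,0,0, 0,0,0.02,0,0,0,0, 0,0,0.015,0,0,0,0, 0,0,0.01,0,0,0,0, 0,0,0.004,0,0,0,0, 0,0,0,0,0,0,0, 0,0,0,0,0,0,0]'
python3 -m pendant '[0,0,0.002,0,0,0,0, 0,0,0.002,0,0,0,0,0,0,0.002,0,0,0,0, 0,0,0.002,0,0,0,0]'
```

```text
clock: 8.22
position: [0.5163, 0.2746, 0.1243]
ee_rot: [-0.0, 3.141, 0.001]
force: [-0.2, 1.1, -0.3]
width: 0.342
gripper_force: 35.0
clock: 8.72
position: [0.5161, 0.2746, 0.1163]
ee_rot: [-0.0, 3.141, 0.001]
force: [-2.0, -0.4, 7.8]
width: 0.337
gripper_force: 35.0
```

Contact with the seal at 7.8 N, as expected. Pressing on slowly.

```bash
python3 -m pendant '[0,0,0.002,0,0,0,0, 0,0,0.002,0,0,0,0,0,0,0.002,0,0,0,0]'
python3 -m pendant '[0,0,0.002,0,0,0,0, 0,0,0.002,0,0,0,0]'
```

```text
clock: 9.1
position: [0.5161, 0.2745, 0.1103]
ee_rot: [-0.0, 3.141, 0.001]
force: [-2.3, -1.6, 7.1]
width: 0.341
gripper_force: 35.0
clock: 9.35
position: [0.5161, 0.2745, 0.1063]
ee_rot: [-0.0, 3.141, 0.001]
force: [-2.2, -0.6, 8.0]
width: 0.339
gripper_force: 35.0
```

```bash
python3 -m pendant '[0,0,0.001,0,0,0,0, 0,0,0.001,0,0,0,0]'
python3 -m pendant '[0,0,0.001,0,0,0,0]'
```

```text
clock: 9.6
position: [0.5163, 0.2746, 0.1059]
ee_rot: [0.0, 3.141, 0.002]
force: [-9.2, -5.1, 32.1]
width: 0.339
gripper_force: 35.0
clock: 9.72
position: [0.5163, 0.2746, 0.1058]
ee_rot: [0.0, 3.141, 0.003]
force: [-12.1, -6.1, 43.0]
width: 0.34
gripper_force: 35.0
```

The force jumped sharply, so the lid has hit the hard stop. I'll relax the push, open the fingers and rise.

```bash
python3 -m pendant '[0,0,-0.002,0,0,0,0, 0,0,-0.0007,0,0,0,0, 0,0,0,0,0,0,0.045, 0,0,0,0,0,0,0.07, 0,0,0,0,0,0,0.075, 0,0,0,0,0,0,0.075, 0,0,0,0,0,0,0.075]'
python3 -m pendant '[0,0,-0.01,0,0,0,0.075, 0,0,-0.03,0,0,0,0.075, 0,0,-0.04,0,0,0,0.075, 0,0,-0.04,0,0,0,0.075, 0.03,0,-0.03,0,0,0,0.075, 0.03,0,0,0,0,0,0.075, 0,0,0,0,0,0,0.075, 0,0,0,0,0,0,0.075]'
python3 - <<'E'
from h import *
s=observe();im=cv2.cvtColor(get_image("wrist"),cv2.COLOR_RGB2BGR);c=cam("wrist",s)
print(s["position"]);
sc=cv2.cvtColor(get_image("scene"),cv2.COLOR_RGB2BGR);sc=cv2.resize(sc[120:220,170:305],(405,300),interpolation=cv2.INTER_CUBIC)
cv2.imwrite("pics/w4.png",np.hstack([im[:300],sc])[:,165:])
for b in blobs(im,(100,120,40),(130,255,255),300): print(cv2.boundingRect(b),on_plane(c,b,.09))
E
```

```text
clock: 10.6
position: [0.5159, 0.2744, 0.1054]
ee_rot: [0.0, -3.142, 0.0]
force: [0.5, -0.3, 0.2]
width: 0.804
gripper_force: 0.0
clock: 11.6
position: [0.4565, 0.2744, 0.2559]
ee_rot: [-0.0, 3.141, 0.001]
force: [0.7, 0.6, -0.8]
width: 0.818
gripper_force: 0.0
[0.4565 0.2744 0.2559]
(225, 185, 116, 97) ((508.36376953125, 274.1935729980469), 61.73161697387695)
```

View pics/w4.png

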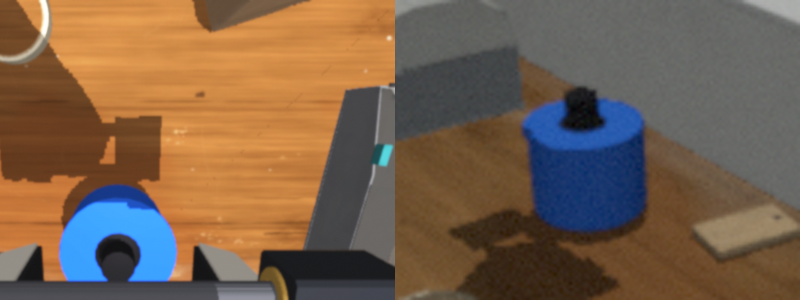

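The lid lies flat on the tub with no black seal showing, in the scene crop at (585,125). It is free of the gripper.

```bash
python3 -c "
from cell import sign_off;print(sign_off())"
```

```text
the job is handed in; nothing more can be done
None
```

The blue lid is pressed fully home and looks level on the tub, the gripper has let go and moved clear, the orange lid was never approached, and I handed the job in after about 12 s; no verdict was returned.

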